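# Clamp and stamp a copper disc through the press guard

### The job

A copper disc lies ready in the small bench press. Reach down with the fingertips through the guard's windows and first press the lever with the round pad right down to its stop (it stays down and clamps the disc), then press the lever with the rectangular pad right down, hold it there for a second to stamp the disc, and let it spring back up. Touch the levers only, never the guard or the rest of the press; leave the disc and the mallet, dolly and bowl where they are, and finish clear of everything.

Things in the scene. Friction and masses are not known exactly. Their poses are not given: they have to be found in the camera images.
- press: Fixed bench press, not to be touched; base 320 x 240 x 30 mm (x -110 to 210, y +-120 mm). Origin on the work surface; +x points from the guard (robot's side) to the die, +y left, z up; yaw varies. Grey guard box: x -100 to 50, y +-100 mm, flat top plate z 100 to 106 mm with two windows. Behind it the green housing (x 50 to 110, y +-100) and head (x to 188, y +-38) reach z = 135 mm.
- window_left (a point): Centre of the left (+y) window in the guard's top plate, at the plate's upper face: press frame (-40, 40, 106) mm. Window 72 mm (press x) by 68 mm (press y), edges parallel to the press. A 12 mm bar parts it from the right window. One lever's pad lies centred below each window; which is under which varies.
- window_right (a point): The same for the right (-y) window: press frame (-40, -40, 106) mm.
- clamp_pad (a point): Centre of the top face of the clamp lever's pad: a round steel pad 38 mm across, 8 mm thick, on the end of a flat lever 14 mm wide. Up, it lies 13 mm below the guard plate's upper face (93 mm above the work surface); fully down it is 18 mm lower. Presses straight down.
- stamp_pad (a point): Centre of the top face of the stamp lever's pad: a rectangular steel pad 24 mm (press x) by 52 mm (press y), 8 mm thick, on the end of a flat lever 14 mm wide. Heights and travel as for the clamp lever.
- clamp_lever (a joint): Angle of the clamp lever (round pad), rad: 0 up, 0.18 fully down at its stop (100 mm lever arm: 18 mm at the pad). Moves with steady friction, about 5 N at the pad, and stays where it is left.
- stamp_lever (a joint): Angle of the stamp lever (rectangular pad), rad: 0 up, 0.18 fully down at its stop (18 mm at the pad). Sprung: takes about 5 N at the pad to start and 10 to 11 N fully down; springs back up when let go.
- disc: Loose copper disc, 60 mm across, 4 mm thick, lying at press frame (155, 0, 60) mm in the nest of the die behind the guard, under the press head. Origin at the centre of its underside. It stays in place.
- mallet: Bystander: mallet lying beside the press, 210 mm wooden handle 22 mm thick and white cylindrical head 52 mm across and 90 mm long. Origin on the bench under the handle, 120 mm from its free end; x points towards the head.
- dolly: Bystander: dark steel dolly standing upright beside the press, 44 mm foot, 92 mm tall. Origin at the centre of its foot.
- bowl: Bystander: small copper bowl, 90 mm across, 40 mm high, on the bench beside the press. Origin at the centre of its underside.

How it is judged:
By the outcome, as a careful person would: the job done as asked, in the order asked, and still so for the second after the job is handed in, with the robot touching nothing.
It also fails if it takes over 42 s, if anything falls off the work surface, if the arm or the gripper's body presses on something with over 40 N, if the wrist force passes 120 N, or if a joint passes its speed limit or range.

### The arm

A 7-joint arm with a two-finger parallel gripper is mounted at the origin on the work surface. World frame = base frame: x ahead of the robot, y to its left, z up, the work surface at z = 0. Lengths are in m, angles in degrees, forces in N, time in s.
With the tool pointing down it reaches from about 0.425 to 0.875 m from the base axis. Payload 4.7 kg.
Tool frame: the origin (TCP) lies midway between the tips of the shut fingers; the grasp point (between the pads) lies 19 mm behind it; z points along the fingers, y is the direction in which the jaws open and shut (so a half turn about z gives the same grasp; the last joint's range is limited). The gripper opens to 87 mm and grips with 3 to 60 N. Pads are 19 mm wide; open, the fingers measure 117 mm over their backs; the gripper's body (75 mm by 190 mm) begins 51 mm behind the grasp point.
Start: joints at [0.808, 18.392, -4.016, 83.108, 1.295, 78.541, -3.26], TCP at [0.65, -0, 0.189] pointing down, gripper open.
Joint ranges: [-163.93, 163.93], [-17.29, 119.83], [-79.2, 71.16], [3.27, 140.29], [-89.18, 269.18], [5.43, 117.66], [-154.24, 154.24]. Speed limits (degrees/s): [147.25, 147.25, 180, 180, 180, 180, 180].

### API

Orientations are given as [roll, pitch, yaw] about the fixed x, y, z axes, in that order (R = Rz(yaw) Ry(pitch) Rx(roll)).
In Python, from cell import env gives the robot as it stands.
- The arm moves only by the tool apply_moves, never from a script. Its argument "targets" is a list of rows, each a list of 2 entries, a list of its own where there are three numbers: the shift along the world's x, y, z in mm, then the turn, a rotation vector about the world's x, y, z in rad. A call has 1 to 8 rows; each row is the pose to reach, as a shift and turn from the pose commanded when the call began; what a row does not reach only later rows make up. A row lasts 1/10 s, in which the tool goes at most 50 mm and 8.59 degrees, less where a joint would pass 70% of its speed; a pose out of reach is approached as far as the arm can. A call with a gripper value outside its range is refused whole. "hand" is the finger opening in mm, from 0 to 87, set as the call begins (left out, the last holds). The fingers move at their own pace and stop on an object; "squeeze" is the grip in N (left out, the last holds). Time passes only in rows, so rows that repeat a pose let the fingers close. It gives the time, the measured TCP pose, the force and the opening at its end, in the units of the state.
- env.get_obs(): the state, without advancing time (a new reading comes with each control period).
- env.read_camera(name): name is "scene" or "side" or "wrist"; returns a dict with "image" (400x640x3 uint8, red, green, blue), "camera_matrix" (3x3 intrinsics, pixels), "camera_from_world" (4x4, takes a point from world to camera coordinates); the wrist camera has in their place "mount" (4x4, takes a point from camera to tool coordinates, whose origin is the TCP and whose axes are the flange's). Camera axes: x right, y down, z forward; pixel columns grow to the right and rows downward; lengths in m; the calibration is good to about 2 mm. A picture is of the moment at which its call begins: read the wrist's pose just before it. There is no depth.
- env.sign_off(): hands the job in, once; it reports no verdict.
Trained networks look in a picture, given as the dict that the camera call returned (one of the last four; its "shot" number tells which), for a name from the list of things; names that differ only in an ending like _2 or _b are one class to them, and where a whole thing is asked for, a point or a joint stands for the part that bears it (a point fixed in the world has none). Each returns a list of dicts, best first, with "conf" (0 to 1); they miss things now and then, are a little off and sometimes report something else, mostly with a low value. They report only what shows in the picture. A call takes as long as a camera call.
- env.regions_of(picture, target): "region" (400x640 bool, what is visible of it) and "rect" ([left, top, right, bottom] in pixels, round what is visible of it).
The state is a dict: "time_s": time; "qpos": joint angles; "joint_velocities": joint speeds; "effort": joint torques, N m; "tool_pos": TCP position; "tool_rot": TCP orientation; "force": force on the tool from outside, world axes, zero at the start; "wrist_torque": the same for the moment, N m; "grip_width": finger opening in m.
Only numpy, scipy, OpenCV 4.12 (cv2) and the standard library are available. Lean on these libraries where they do the work, as an engineer would, in place of code of your own. Each camera call takes 0.05 s, during which the arm holds its last target. There are 200 camera calls.

## Working session

There is one attempt and no reset: what is moved stays moved. The work goes in short steps, Python scripts to look and compute and a tool call to move; the robot and the scene stay as the last step left them, time stands still between calls to the robot, and variables do not carry over. Pictures are saved under pics/ and viewed, about 8 in all and at most 12, crops included, and the job is handed in when it is done.

Besides the shell and the picture viewer there is one more tool, called after "Request:" as name(argument=value, ...), one argument or row to a line, values as JSON. apply_moves: Moves the arm, as the interface text tells. Its arguments: {"type":"object","properties":{"targets":{"type":"array","items":{"type":"array"}},"hand":{"type":"number"},"squeeze":{"type":"number"}},"required":["targets"]}

```bash
mkdir -p pics; python3 - <<'E'
from cell import env
import cv2,numpy as np
o=env.get_obs();print(o)
ims=[]
for n in["scene","side","wrist"]:
    p=env.read_camera(n);cv2.imwrite(f"pics/{n}0.png",p["image"][:,:,::-1])
    print(n,p["camera_matrix"].tolist(),np.round(p.get("camera_from_world",p.get("mount")),4).tolist())
    for t in["press","clamp_pad","stamp_pad","window_left"]:
        try:
            for r in env.regions_of(p,t)[:2]:print(t,r["conf"],r["rect"],r["region"].sum())
        except Exception as e:print(t,e)
E
```

```text
{'time_s': 0.0, 'qpos': array([ 0.81064838, 18.44020553, -4.01615498, 83.17796518,  1.29669478,
       78.54097871, -3.25996379]), 'joint_velocities': array([-0.04095364,  0.04582885, -0.03355848,  0.07589674, -0.00248459,
       -0.08396641,  0.05273813]), 'effort': array([-2.58547143e-04, -4.91284704e+01, -4.03903294e-01, -3.12526345e+01,
       -6.40594075e-02,  4.37659642e-02,  1.61017233e-04]), 'tool_pos': array([ 6.49352909e-01, -9.15750386e-05,  1.88221863e-01]), 'tool_rot': array([-1.79886197e+02,  7.37864332e-03,  9.00001427e+01]), 'force': array([0.32444553, 0.06160733, 0.39833376]), 'wrist_torque': array([-0.04362309,  0.01090208,  0.03717843]), 'grip_width': 0.08716452907337593}
scene [[398.7489552419742, 0.0, 323.6670833690174], [0.0, 398.7489552419742, 199.1949966051598], [0.0, 0.0, 1.0]] [[0.6776, 0.7353, -0.0141, -0.4154], [0.4238, -0.4061, -0.8096, -0.1571], [-0.601, 0.5426, -0.5868, 1.2701], [0.0, 0.0, 0.0, 1.0]]
press 0.88 [292.3, 154.9, 465.5, 293.7] 13018
clamp_pad 0.44 [329.8, 184.1, 342.4, 194.1] 132
stamp_pad 0.63 [357.5, 172.0, 372.1, 179.2] 91
window_left 0.
[... 290 characters left out ...]
95 [228.4, 110.8, 400.6, 254.5] 13177
clamp_pad 0.67 [288.1, 176.3, 315.1, 200.6] 386
stamp_pad 0.59 [259.8, 160.0, 289.1, 179.2] 282
stamp_pad 0.59 [202.7, 94.6, 294.0, 160.4] 1386
window_left 0.55 [226.8, 111.4, 401.4, 256.3] 12870
wrist [[351.5995654459803, 0.0, 318.9873345046705], [0.0, 351.5995654459803, 196.9646787189002], [0.0, 0.0, 1.0]] [[0.001, -0.952, -0.306, 0.0851], [1.0, 0.0008, 0.0007, 0.0009], [-0.0004, -0.306, 0.952, -0.1966], [0.0, 0.0, 0.0, 1.0]]
press 0.98 [112.8, 0.0, 531.8, 167.8] 58650
clamp_pad 0.8 [191.4, 56.5, 257.4, 108.1] 2259
stamp_pad 0.62 [188.2, 0.5, 225.5, 6.0] 256
window_left 0.84 [113.9, 0.0, 533.1, 163.1] 58391
window_left 0.65 [189.3, 0.0, 222.9, 6.5] 265
```

```bash
python3 - <<'E'
import cv2,numpy as np
a=cv2.imread("pics/side0.png")[90:280,180:440];b=cv2.imread("pics/wrist0.png")
cv2.imwrite("pics/c1.png",cv2.resize(a,None,fx=3,fy=3,interpolation=cv2.INTER_CUBIC))
E
```

```text
(no output)
```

View pics/c1.png

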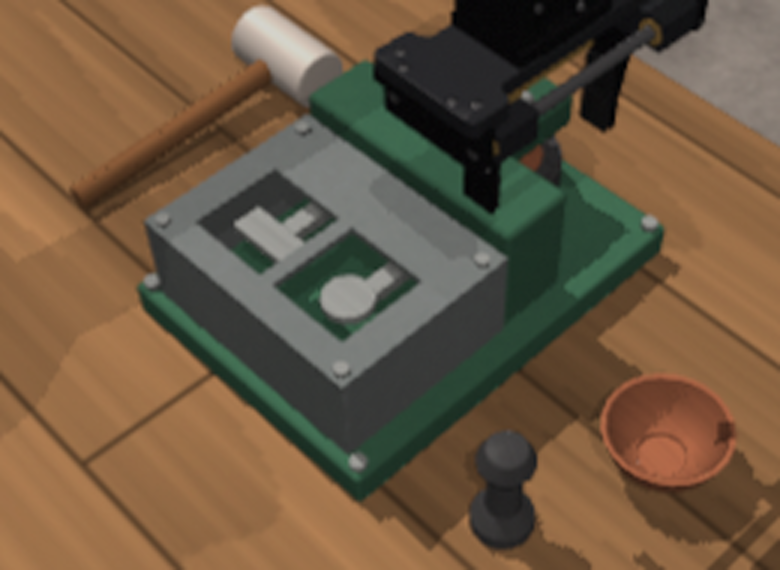

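View pics/wrist0.png

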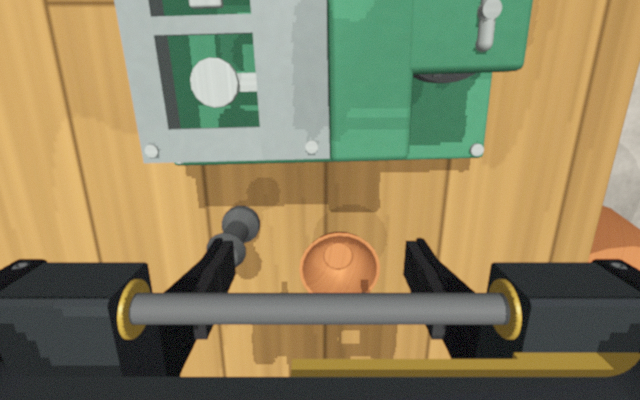

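View pics/scene0.png

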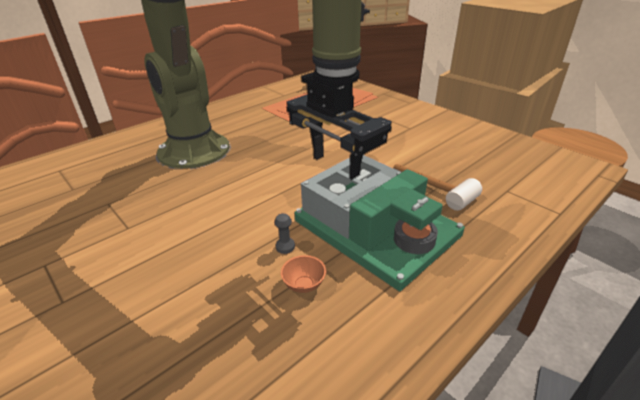

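The side and wrist views show the round (clamp) pad under the right (-y) window and the rectangular (stamp) pad under the left. I'll fit the press pose from the window and guard corners.

```bash
cat > h.py <<'E'
import numpy as np, cv2
from scipy.optimize import least_squares
from scipy.spatial.transform import Rotation as Ro
def wristT(o,mount):
    T=np.eye(4);T[:3,:3]=Ro.from_euler('xyz',o["tool_rot"],degrees=True).as_matrix();T[:3,3]=o["tool_pos"]
    return np.linalg.inv(T@np.array(mount))
def proj(K,T,P):
    c=P@T[:3,:3].T+T[:3,3];u=c@np.array(K).T;return u[:,:2]/u[:,2:]
def world(p,P):
    c,s=np.cos(p[2]),np.sin(p[2]);P=np.asarray(P,float)/1000
    return np.c_[p[0]+c*P[:,0]-s*P[:,1],p[1]+s*P[:,0]+c*P[:,1],P[:,2]]
def fit(views,p0=(.65,.1,0)):
    f=lambda p:np.concatenate([(proj(K,T,world(p,P))-px).ravel() for K,T,P,px in views])
    return least_squares(f,p0,loss='soft_l1')
E
python3 - <<'E'
from h import *
from cell import env
o=env.get_obs();w=env.read_camera("wrist");s=env.read_camera("side")
Tw=wristT(o,w["mount"])
Pw=np.array([(-76,-6,106),(-4,-6,106),(-4,-74,106),(-76,-74,106),(-100,-100,106),(50,-100,106)])
w_=np.array([(154,36),(252,33),(259,127),(168,130),(146,160),(329,158)],float)
Ps=np.array([(-100,100,106),(-100,-100,106),(50,-100,106),(-76,74,106),(-4,74,106),(-4,6,106),(-76,6,106),(-76,-6,106),(-4,-6,106),(-4,-74,106),(-76,-74,106)])
s_=np.array([(147,220),(347,385),(507,258),(197,222),(277,170),(337,215),(262,272),(275,285),(352,230),(420,282),(345,340)])/3+np.array([180,90])
A=(w["camera_matrix"],Tw,Pw,w_);B=(s["camera_matrix"],s["camera_from_world"],Ps,s_)
for v in([A],[B],[A,B]):
    r=fit(v);print(r.x,np.rad2deg(r.x[2]),np.abs(r.fun).max(),world(r.x,[(-40,40,106),(-40,-40,106)]).round(4).tolist())
E
```

```text
[0.60633704 0.12664807 0.02830676] 1.6218577674347257 3.005483462793535 [[0.5652, 0.1655, 0.106], [0.5675, 0.0855, 0.106]]
[0.60669282 0.12552757 0.03124264] 1.7900712558624852 1.533774515499772 [[0.5655, 0.1643, 0.106], [0.568, 0.0843, 0.106]]
[0.60639277 0.12650917 0.02888752] 1.6551327676913328 3.24190253132727 [[0.5653, 0.1653, 0.106], [0.5676, 0.0854, 0.106]]
```

Both cameras agree to about 1 mm: right window centre (567.5, 85) mm, left (565.3, 165), press yaw about 1.7°. I'll close the jaws, turn the tool so the body stays over the guard, and go above the right window.

Request:
apply_moves(
  targets=[
    [[-10,10,0],[0,0,-0.14]],
    [[-20,20,0],[0,0,-0.28]],
    [[-30,30,0],[0,0,-0.42]],
    [[-40,40,0],[0,0,-0.56]],
    [[-50,50,0],[0,0,-0.7]],
    [[-60,62,0],[0,0,-0.84]],
    [[-72,74,0],[0,0,-0.98]],
    [[-82,85,0],[0,0,-1.12]],
  ],
  hand=0,
  squeeze=20,
)

```text
time_s: 1.65
tool_pos: [0.5674, 0.0857, 0.1895]
tool_rot: [-180.0, -0.0, 25.5]
force: [0.4, 0.8, 0.5]
grip_width: 0.0311
```

Request:
apply_moves(
  targets=[
    [[0,0,0],[0,0,-0.14]],
    [[0,0,0],[0,0,-0.28]],
    [[0,0,0],[0,0,-0.42]],
    [[0,0,0],[0,0,-0.42]],
    [[0,0,0],[0,0,-0.42]],
  ],
)

```text
time_s: 2.15
tool_pos: [0.568, 0.0851, 0.1894]
tool_rot: [180.0, -0.0, 2.0]
force: [1.0, -0.5, 0.2]
grip_width: 0.0011
```

```bash
python3 - <<'E'
from cell import env
import cv2
o=env.get_obs();print({k:o[k] for k in("time_s","tool_pos","tool_rot","force","grip_width")})
w=env.read_camera("wrist");s=env.read_camera("side")
cv2.imwrite("pics/w1.png",w["image"][:,:,::-1])
cv2.imwrite("pics/s1.png",cv2.resize(s["image"][60:260,180:440,::-1],None,fx=3,fy=3,interpolation=cv2.INTER_CUBIC))
E
```

```text
{'time_s': 2.15, 'tool_pos': array([0.56802243, 0.08505411, 0.18944618]), 'tool_rot': array([ 1.79998434e+02, -2.85579834e-03,  1.96192446e+00]), 'force': array([ 0.9648287 , -0.52969553,  0.24629039]), 'grip_width': 0.0010561926965105477}
```

View pics/w1.png

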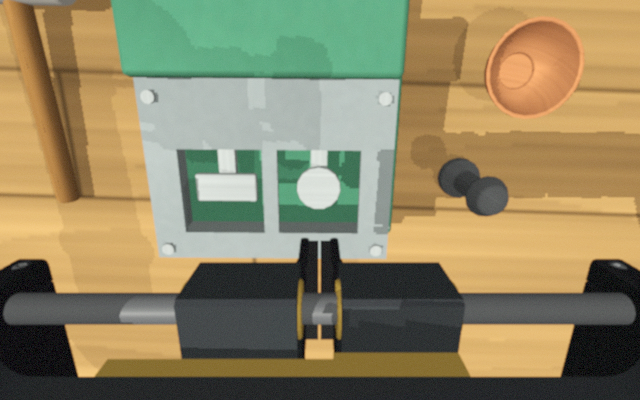

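View pics/s1.png

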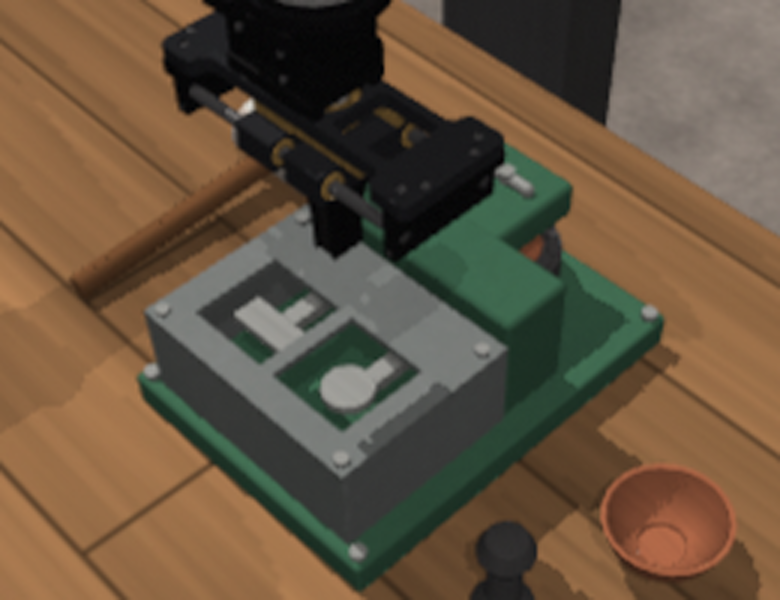

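The closer wrist view shows all of both windows, about (180-265, 151-232) and (277-360, 151-232), with the round pad at (318,188). I'll refit.

```bash
python3 - <<'E'
from h import *
from cell import env
o=env.get_obs();w=env.read_camera("wrist")
Tw=wristT(o,w["mount"])
P=np.array([(-4,74,106),(-4,6,106),(-76,6,106),(-76,74,106),(-4,-6,106),(-4,-74,106),(-76,-74,106),(-76,-6,106),(50,100,106),(-100,100,106),(-100,-100,106)])
px=np.array([(178,151),(265,151),(264,232),(187,232),(277,151),(361,151),(358,232),(279,232),(134,77),(158,257),(387,257)],float)
r=fit([(w["camera_matrix"],Tw,P,px)]);print(r.x,np.rad2deg(r.x[2]),r.fun.reshape(-1,2).round(1).tolist(),world(r.x,[(-40,40,106),(-40,-40,106)]).round(4).tolist())
print(proj(w["camera_matrix"],Tw,world(r.x,[(-40,40,93),(-40,-40,93)])))
for t in("clamp_pad","stamp_pad"):
  q=env.regions_of(w,t)[0];print(t,q["conf"],np.argwhere(q["region"]).mean(0)[::-1])
E
```

```text
[0.60599777 0.12631044 0.02718595] 1.557640395623925 [[-1.0, -1.8], [-3.1, -1.2], [1.5, 0.5], [-0.3, 0.0], [-0.1, -1.1], [0.7, -0.5], [-0.0, 1.1], [0.3, 0.6], [0.2, 0.8], [2.2, -0.1], [-0.8, 1.3]] [[0.5649, 0.1652, 0.106], [0.5671, 0.0852, 0.106]]
[[226.79988174 188.06295816]
 [318.96150937 188.67320252]]
clamp_pad 0.64 [317.93553908 181.98459783]
stamp_pad 0.87 [226.27306104 180.54520422]
```

Request:
apply_moves(
  targets=[
    [[-1,0,-20],[0,0,0]],
    [[-1,0,-40],[0,0,0]],
    [[-1,0,-60],[0,0,0]],
    [[-1,0,-75],[0,0,0]],
    [[-1,0,-85],[0,0,0]],
    [[-1,0,-90],[0,0,0]],
    [[-1,0,-90],[0,0,0]],
  ],
)

```text
time_s: 3.1
tool_pos: [0.5669, 0.085, 0.099]
tool_rot: [180.0, 0.0, 1.8]
force: [0.0, 0.2, -0.3]
grip_width: 0.0003
```

Request:
apply_moves(
  targets=[
    [[0,0,-3],[0,0,0]],
    [[0,0,-6],[0,0,0]],
    [[0,0,-9],[0,0,0]],
    [[0,0,-12],[0,0,0]],
    [[0,0,-15],[0,0,0]],
    [[0,0,-18],[0,0,0]],
    [[0,0,-20],[0,0,0]],
    [[0,0,-20],[0,0,0]],
  ],
)

```text
time_s: 3.9
tool_pos: [0.5667, 0.0849, 0.0789]
tool_rot: [180.0, 0.0, 1.8]
force: [0.7, -0.6, -0.3]
grip_width: 0.0005
```

Request:
apply_moves(
  targets=[
    [[0,0,-1],[0,0,0]],
    [[0,0,-2],[0,0,0]],
    [[0,0,-3],[0,0,0]],
    [[0,0,-4],[0,0,0]],
  ],
)

```text
time_s: 4.3
tool_pos: [0.5671, 0.085, 0.0754]
tool_rot: [180.0, -0.0, 1.8]
force: [0.6, 0.2, -0.5]
grip_width: 0.0003
```

Request:
apply_moves(
  targets=[
    [[0,0,-1],[0,0,0]],
    [[0,0,-2],[0,0,0]],
  ],
)

```text
time_s: 4.5
tool_pos: [0.567, 0.085, 0.0733]
tool_rot: [180.0, -0.0, 1.8]
force: [-0.6, -0.5, -0.2]
grip_width: 0.0005
```

```bash
python3 - <<'E'
from cell import env
import cv2
o=env.get_obs();print({k:o[k] for k in("time_s","tool_pos","force")})
s=env.read_camera("side")
cv2.imwrite("pics/s2.png",cv2.resize(s["image"][90:250,200:400,::-1],None,fx=3.5,fy=3.5,interpolation=cv2.INTER_CUBIC))
E
```

```text
{'time_s': 4.5, 'tool_pos': array([0.56703967, 0.08499698, 0.07331621]), 'force': array([-0.59655438, -0.5475334 , -0.22704904])}
```

View pics/s2.png

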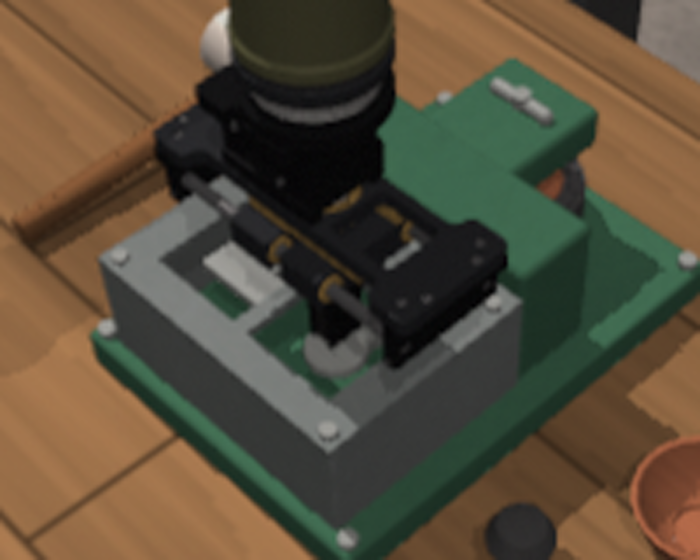

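```bash
python3 - <<'E'
from h import *
from cell import env
o=env.get_obs();s=env.read_camera("side");K,T=s["camera_matrix"],s["camera_from_world"]
p=(.606,.1263,.0275)
f=lambda P:((proj(K,T,P)-[200,90])*3.5).round(0).tolist()
print(o["force"],"tcp",f(o["tool_pos"][None]))
for z in(93,84,75):
  print(z,"c",f(world(p,[(-40,-40,z)])), "-x",f(world(p,[(-59,-40,z)])),"-y",f(world(p,[(-40,-59,z)])),"-x-y",f(world(p,[(-40-13.4,-40-13.4,z)])),"-x+y",f(world(p,[(-40-13.4,-40+13.4,z)])),"stamp",f(world(p,[(-52,14,z)])))
q=env.regions_of(s,"clamp_pad");print([(a["conf"],a["rect"]) for a in q])
E
```

```text
[-0.16144673  0.45707005  0.36535936] tcp [[338.0, 366.0]]
93 c [[336.0, 344.0]] -x [[312.0, 362.0]] -y [[359.0, 362.0]] -x-y [[335.0, 370.0]] -x+y [[303.0, 344.0]] stamp [[258.0, 305.0]]
84 c [[337.0, 354.0]] -x [[313.0, 372.0]] -y [[360.0, 372.0]] -x-y [[336.0, 380.0]] -x+y [[304.0, 354.0]] stamp [[259.0, 315.0]]
75 c [[338.0, 364.0]] -x [[314.0, 382.0]] -y [[360.0, 382.0]] -x-y [[337.0, 390.0]] -x+y [[305.0, 364.0]] stamp [[261.0, 325.0]]
[(0.79, [288.3, 183.6, 308.2, 201.8])]
```

The force is still zero at a TCP height of 73 mm, and the pad looks hardly lowered. I need a closer look before going deeper.

```bash
python3 - <<'E'
from h import *
from cell import env
s=env.read_camera("side");a=s["image"][160:215,250:330,::-1]
c=env.read_camera("scene");P=world((.606,.1263,.0275),[(-40,-40,93)])
u,v=proj(c["camera_matrix"],c["camera_from_world"],P)[0].astype(int);print(u,v)
b=c["image"][v-35:v+20,u-40:u+40,::-1]
f=lambda i:cv2.resize(i,None,fx=5,fy=5,interpolation=cv2.INTER_CUBIC)
old=cv2.imread("pics/side0.png")[160:215,250:330]
w=env.read_camera("wrist")["image"][200-60:200+50,240:400,::-1]
cv2.imwrite("pics/m.png",np.vstack([np.hstack([f(a),f(b)]),np.hstack([f(old),cv2.resize(w,(400,275))])]))
E
```

```text
336 187
```

View pics/m.png

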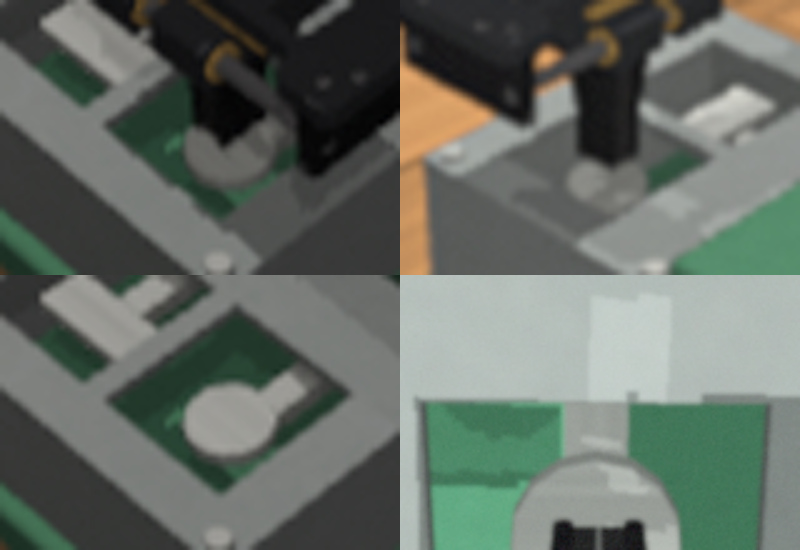

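```bash
python3 - <<'E'
from h import *
from cell import env
o=env.get_obs();w=env.read_camera("wrist");s=env.read_camera("side");c=env.read_camera("scene")
K,T=s["camera_matrix"],s["camera_from_world"]
P=np.array([(-4,74,106),(-4,6,106),(-76,6,106),(-76,74,106),(-4,-6,106),(-4,-74,106),(-76,-74,106),(-76,-6,106),(50,100,106),(-100,100,106),(-100,-100,106)])
px=np.array([(178,151),(265,151),(264,232),(187,232),(277,151),(361,151),(358,232),(279,232),(134,77),(158,257),(387,257)],float)
o1=dict(tool_pos=np.array([.568,.08505,.18945]),tool_rot=[180,0,1.96])
T1=wristT(o1,w["mount"])
Ps=np.array([(-100,100,106),(-100,-100,106),(50,-100,106),(-76,74,106),(-4,74,106),(-4,6,106),(-76,6,106),(-76,-6,106),(-4,-6,106),(-4,-74,106),(-76,-74,106)])
s_=np.array([(147,220),(347,385),(507,258),(197,222),(277,170),(337,215),(262,272),(275,285),(352,230),(420,282),(345,340)])/3+np.array([180,90])
for n,k,t,p,x in(("wrist",w["camera_matrix"],T1,P,px),("side",K,T,Ps,s_)):
  r=least_squares(lambda q:(proj(k,t,world(q,p)+[0,0,q[3]])-x).ravel(),[.6,.12,0,0]);print(n,r.x.round(4),abs(r.fun).max())
R=Ro.from_euler('xyz',o["tool_rot"],degrees=True).as_matrix()
print("tip corners now: side crop px / scene / s1")
for dx in(-.0095,.0095):
  for dy in(-.015,.015):
    q=(o["tool_pos"]+R@[dx,dy,0])[None];q1=(o1["tool_pos"]+R@[dx,dy,0])[None]
    print(((proj(K,T,q)-[250,160])*5).round()[0],((proj(c["camera_matrix"],c["camera_from_world"],q)-[296,152])*5).round()[0]+[400,0],((proj(K,T,q1)-[180,60])*3).round()[0])
M=np.linalg.inv(np.array(w["mount"]));print("tcp in wrist",proj(w["camera_matrix"],M,np.array([[0,0,0.],[.0095,0,0]])))
print(o["force"],o["tool_pos"],o["effort"])
E
```

```text
wrist [ 6.058e-01  1.264e-01  2.730e-02 -2.000e-04] 2.991593243562079
side [ 0.6124  0.1339  0.0333 -0.0116] 1.213166581044561
tip corners now: side crop px / scene / s1
[191. 165.] [611. 192.] [313. 278.]
[241. 206.] [566. 218.] [347. 303.]
[225. 140.] [640. 208.] [336. 262.]
[276. 180.] [595. 235.] [370. 287.]
tcp in wrist [[319.43506733 232.25326405]
 [319.45744659 217.62600275]]
[ 0.14992712 -0.33739273  0.82401841] [0.56707984 0.08501047 0.07343944] [-1.96366518e-04 -4.23084283e+01  3.50432843e-01 -2.86728555e+01
 -9.45824606e-03 -7.86586362e-02 -1.41846130e-05]
```

```bash
python3 - <<'E'
from h import *
from cell import env
o=env.get_obs();w=env.read_camera("wrist");s=env.read_camera("side");c=env.read_camera("scene")
M=np.linalg.inv(np.array(w["mount"]))
R=Ro.from_euler('xyz',o["tool_rot"],degrees=True).as_matrix()
for z in(0,-.01,-.02,-.03,-.04):
  print(z,proj(w["camera_matrix"],M,np.array([[.0095,0,z],[-.0095,0,z]])).round(0)[:,1],
  "side L,B,bottomR:",[((proj(s["camera_matrix"],s["camera_from_world"],(o["tool_pos"]+R@[a,b,z])[None])-[250,160])*5).round()[0].tolist() for a,b in((-.0095,-.015),(-.0095,.015))],
  "s1:",[((proj(s["camera_matrix"],s["camera_from_world"],(np.array([.568,.08505,.18945])+R@[a,b,z])[None])-[180,60])*3).round()[0].tolist() for a,b in((-.0095,-.015),(-.0095,.015))],
  "scene:",[((proj(c["camera_matrix"],c["camera_from_world"],(o["tool_pos"]+R@[a,b,z])[None])-[296,152])*5).round()[0].tolist() for a,b in((-.0095,.015),(.0095,.015))])
g=w["image"][:,300:340].mean(2);print("wrist rows",g[205:250:2,8:32].mean(1).round(0))
E
```

```text
0 [218. 246.] side L,B,bottomR: [[191.0, 165.0], [241.0, 206.0]] s1: [[313.0, 278.0], [347.0, 303.0]] scene: [[166.0, 218.0], [195.0, 235.0]]
-0.01 [224. 254.] side L,B,bottomR: [[189.0, 150.0], [240.0, 190.0]] s1: [[312.0, 266.0], [346.0, 291.0]] scene: [[166.0, 200.0], [195.0, 217.0]]
-0.02 [231. 262.] side L,B,bottomR: [[187.0, 134.0], [239.0, 175.0]] s1: [[311.0, 254.0], [345.0, 279.0]] scene: [[166.0, 183.0], [195.0, 199.0]]
-0.03 [239. 271.] side L,B,bottomR: [[186.0, 117.0], [238.0, 158.0]] s1: [[309.0, 242.0], [344.0, 267.0]] scene: [[166.0, 165.0], [196.0, 181.0]]
-0.04 [247. 281.] side L,B,bottomR: [[184.0, 101.0], [236.0, 142.0]] s1: [[308.0, 230.0], [343.0, 255.0]] scene: [[166.0, 146.0], [196.0, 163.0]]
wrist rows [162. 166. 157. 138. 124. 144. 166. 165. 162. 164. 167. 160. 153. 153.
 153. 154. 151. 138.  66.  42.  41.  42.  43.]
```

```bash
python3 - <<'E'
from h import *
from cell import env
o=env.get_obs();s=env.read_camera("side")
R=Ro.from_euler('xyz',o["tool_rot"],degrees=True).as_matrix()
K,T=s["camera_matrix"],s["camera_from_world"]
for b in(.08,.095):
 for a in(-.0375,-.025,.0375):
  print(a,b,[(z,((proj(K,T,(o["tool_pos"]+R@[a,b,z])[None])-[200,90])*3.5).round()[0].tolist()) for z in(-.06,-.07,-.085,-.1,-.115)])
cv2.imwrite("pics/z.png",cv2.resize(s["image"][120:210,250:370,::-1],None,fx=6,fy=6,interpolation=cv2.INTER_CUBIC))
E
```

```text
-0.0375 0.08 [(-0.06, [385.0, 417.0]), (-0.07, [385.0, 406.0]), (-0.085, [384.0, 387.0]), (-0.1, [383.0, 369.0]), (-0.115, [382.0, 349.0])]
-0.025 0.08 [(-0.06, [403.0, 404.0]), (-0.07, [402.0, 392.0]), (-0.085, [402.0, 374.0]), (-0.1, [401.0, 355.0]), (-0.115, [401.0, 335.0])]
0.0375 0.08 [(-0.06, [486.0, 338.0]), (-0.07, [486.0, 326.0]), (-0.085, [487.0, 307.0]), (-0.1, [488.0, 288.0]), (-0.115, [488.0, 268.0])]
-0.0375 0.095 [(-0.06, [406.0, 434.0]), (-0.07, [406.0, 422.0]), (-0.085, [405.0, 404.0]), (-0.1, [405.0, 385.0]), (-0.115, [404.0, 366.0])]
-0.025 0.095 [(-0.06, [423.0, 420.0]), (-0.07, [423.0, 408.0]), (-0.085, [423.0, 390.0]), (-0.1, [423.0, 371.0]), (-0.115, [422.0, 352.0])]
0.0375 0.095 [(-0.06, [506.0, 353.0]), (-0.07, [507.0, 341.0]), (-0.085, [508.0, 322.0]), (-0.1, [509.0, 303.0]), (-0.115, [510.0, 284.0])]
```

View pics/z.png

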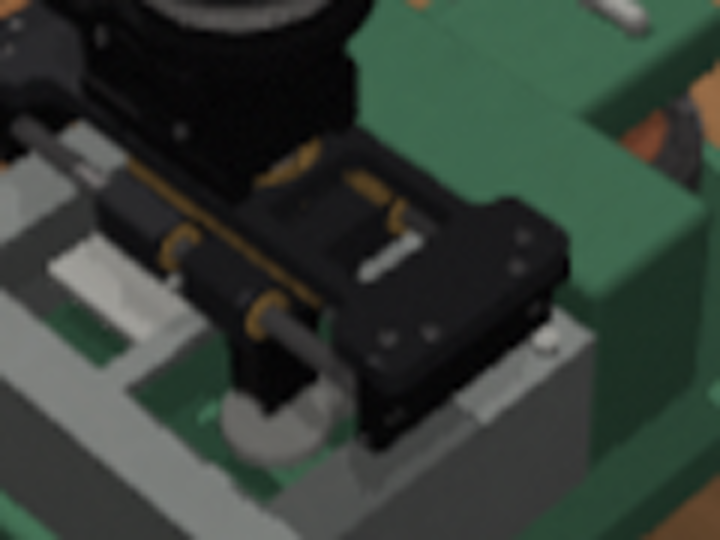

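Three views agree that the gripper, both fingertips and body, sits about 30 mm higher than the reported TCP. The real tips are therefore near z = 103 mm, with the normal clearances. I'll go down in small steps by force; contact should come at a reading of about 63 mm.

Request:
apply_moves(
  targets=[
    [[0,0,-2],[0,0,0]],
    [[0,0,-4],[0,0,0]],
    [[0,0,-6],[0,0,0]],
    [[0,0,-8],[0,0,0]],
  ],
)

```text
time_s: 5.55
tool_pos: [0.5669, 0.085, 0.0651]
tool_rot: [180.0, 0.0, 1.8]
force: [-1.2, -0.9, -0.5]
grip_width: 0.0006
```

Request:
apply_moves(
  targets=[
    [[0,0,-1.5],[0,0,0]],
    [[0,0,-3],[0,0,0]],
    [[0,0,-4.5],[0,0,0]],
    [[0,0,-6],[0,0,0]],
  ],
)

```text
time_s: 5.95
tool_pos: [0.567, 0.085, 0.0598]
tool_rot: [180.0, 0.0, 1.8]
force: [-3.1, -0.8, 5.7]
grip_width: 0.0005
```

Contact: 5.7 N at a reading of about 60 mm, which matches. Continue to the stop.

Request:
apply_moves(
  targets=[
    [[0,0,-2],[0,0,0]],
    [[0,0,-4],[0,0,0]],
    [[0,0,-6],[0,0,0]],
    [[0,0,-8],[0,0,0]],
    [[0,0,-10],[0,0,0]],
  ],
)

```text
time_s: 6.45
tool_pos: [0.5662, 0.085, 0.05]
tool_rot: [180.0, 0.1, 1.8]
force: [-4.1, -0.2, 6.7]
grip_width: 0.0005
```

Request:
apply_moves(
  targets=[
    [[0,0,-1],[0,0,0]],
    [[0,0,-2],[0,0,0]],
    [[0,0,-3],[0,0,0]],
  ],
)

```text
time_s: 6.75
tool_pos: [0.5662, 0.085, 0.0469]
tool_rot: [180.0, 0.1, 1.8]
force: [-3.2, -0.0, 5.3]
grip_width: 0.0001
```

Request:
apply_moves(
  targets=[
    [[0,0,-1],[0,0,0]],
    [[0,0,-2],[0,0,0]],
  ],
)

```text
time_s: 6.95
tool_pos: [0.5662, 0.0849, 0.0449]
tool_rot: [180.0, 0.1, 1.8]
force: [-3.0, 0.5, 4.9]
grip_width: 0.0005
```

Request:
apply_moves(
  targets=[
    [[0,0,-1],[0,0,0]],
    [[0,0,-2],[0,0,0]],
  ],
)

```text
time_s: 7.15
tool_pos: [0.5663, 0.085, 0.0434]
tool_rot: [180.0, 0.1, 1.8]
force: [-6.4, -0.8, 11.3]
grip_width: 0.0008
```

Request:
apply_moves(
  targets=[
    [[0,0,-1],[0,0,0]],
    [[0,0,-1],[0,0,0]],
  ],
)

```text
time_s: 7.35
tool_pos: [0.5664, 0.085, 0.0433]
tool_rot: [180.0, 0.1, 1.8]
force: [-6.0, -1.2, 12.6]
grip_width: 0.0006
```

Request:
apply_moves(
  targets=[
    [[0,0,-2],[0,0,0]],
    [[0,0,-2],[0,0,0]],
    [[0,0,-2],[0,0,0]],
  ],
)

```text
time_s: 7.65
tool_pos: [0.5664, 0.085, 0.0429]
tool_rot: [-180.0, 0.1, 1.8]
force: [-11.3, -1.7, 22.0]
grip_width: 0.0007
```

The clamp is at its stop: the force rises to 22 N with no further travel. Lift out straight and go over the left window.

Request:
apply_moves(
  targets=[
    [[0,0,4],[0,0,0]],
    [[0,0,16],[0,0,0]],
    [[0,0,36],[0,0,0]],
    [[0,0,56],[0,0,0]],
    [[0,0,70],[0,0,0]],
    [[0,0,70],[0,0,0]],
  ],
)

```text
time_s: 8.25
tool_pos: [0.5688, 0.0853, 0.1119]
tool_rot: [-180.0, -0.3, 1.8]
force: [-0.8, 0.5, 0.3]
grip_width: 0.0004
```

Request:
apply_moves(
  targets=[
    [[0,15,0],[0,0,0]],
    [[-1,35,0],[0,0,0]],
    [[-2,55,0],[0,0,0]],
    [[-2,72,0],[0,0,0]],
    [[-2,80,0],[0,0,0]],
    [[-2,80,0],[0,0,0]],
  ],
)

```text
time_s: 8.85
tool_pos: [0.5644, 0.1669, 0.1087]
tool_rot: [-180.0, 0.1, 1.9]
force: [-0.3, -0.8, -0.7]
grip_width: 0.0003
```

```bash
python3 - <<'E'
from h import *
from cell import env
o=env.get_obs();print(o["time_s"],o["tool_pos"],o["force"])
w=env.read_camera("wrist");s=env.read_camera("side")
a=cv2.resize(s["image"][140:220,230:350,::-1],(600,400),interpolation=cv2.INTER_CUBIC)
b=cv2.resize(w["image"][:,:,::-1],(320,200))
cv2.imwrite("pics/s3.png",np.vstack([a,np.hstack([b,np.zeros((200,280,3),np.uint8)])]))
E
```

```text
8.85 [0.56438224 0.16685885 0.10866736] [-0.29822465 -0.8228464  -0.67605118]
```

View pics/s3.png

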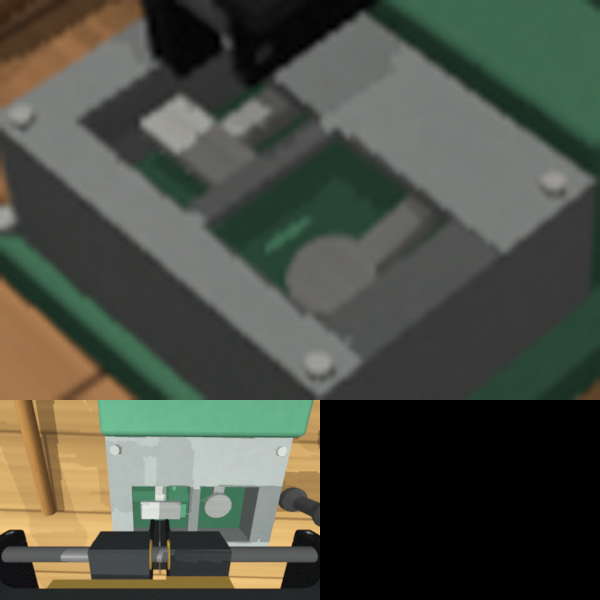

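The round pad now sits clearly lower, at about (330,275) in the crop. The stamp pad is still up and the tool is centred over the left window. Now press the stamp lever.

Request:
apply_moves(
  targets=[
    [[0,0,-15],[0,0,0]],
    [[0,0,-30],[0,0,0]],
    [[0,0,-38],[0,0,0]],
    [[0,0,-42],[0,0,0]],
    [[0,0,-44],[0,0,0]],
    [[0,0,-46],[0,0,0]],
    [[0,0,-48],[0,0,0]],
    [[0,0,-50],[0,0,0]],
  ],
)

```text
time_s: 9.75
tool_pos: [0.5653, 0.1651, 0.0598]
tool_rot: [-180.0, -0.0, 1.8]
force: [-2.2, 0.2, 5.6]
grip_width: 0.0004
```

Request:
apply_moves(
  targets=[
    [[0,0,-2],[0,0,0]],
    [[0,0,-4],[0,0,0]],
    [[0,0,-6],[0,0,0]],
    [[0,0,-8],[0,0,0]],
    [[0,0,-10],[0,0,0]],
    [[0,0,-12],[0,0,0]],
    [[0,0,-14],[0,0,0]],
  ],
)

```text
time_s: 10.45
tool_pos: [0.5646, 0.1652, 0.0469]
tool_rot: [-180.0, 0.0, 1.8]
force: [-4.8, 0.0, 9.9]
grip_width: 0.0006
```

Request:
apply_moves(
  targets=[
    [[0,0,-2],[0,0,0]],
    [[0,0,-4],[0,0,0]],
    [[0,0,-6],[0,0,0]],
    [[0,0,-7],[0,0,0]],
    [[0,0,-7],[0,0,0]],
  ],
)

```text
time_s: 10.95
tool_pos: [0.5649, 0.1652, 0.0429]
tool_rot: [-180.0, 0.0, 1.8]
force: [-10.5, -3.7, 24.3]
grip_width: 0.0006
```

At the stop: 24 N, and the same 42.9 mm reading as the clamp. Hold for 1.5 s, then let it up and lift clear.

Request:
apply_moves(
  targets=[
    [[0,0,0],[0,0,0]],
    [[0,0,0],[0,0,0]],
    [[0,0,0],[0,0,0]],
    [[0,0,0],[0,0,0]],
    [[0,0,0],[0,0,0]],
    [[0,0,0],[0,0,0]],
    [[0,0,0],[0,0,0]],
    [[0,0,0],[0,0,0]],
  ],
)

```text
time_s: 11.75
tool_pos: [0.5648, 0.1652, 0.0429]
tool_rot: [-180.0, -0.0, 1.8]
force: [-11.9, -3.4, 24.8]
grip_width: 0.0005
```

Request:
apply_moves(
  targets=[
    [[0,0,0],[0,0,0]],
    [[0,0,0],[0,0,0]],
    [[0,0,0],[0,0,0]],
    [[0,0,0],[0,0,0]],
    [[0,0,0],[0,0,0]],
    [[0,0,0],[0,0,0]],
    [[0,0,0],[0,0,0]],
  ],
)

```text
time_s: 12.45
tool_pos: [0.5648, 0.1652, 0.0429]
tool_rot: [-180.0, -0.0, 1.8]
force: [-10.8, -2.5, 24.8]
grip_width: 0.0002
```

Request:
apply_moves(
  targets=[
    [[0,0,4],[0,0,0]],
    [[0,0,10],[0,0,0]],
    [[0,0,20],[0,0,0]],
    [[0,0,35],[0,0,0]],
    [[0,0,60],[0,0,0]],
    [[0,0,90],[0,0,0]],
    [[0,0,120],[0,0,0]],
    [[0,0,150],[0,0,0]],
  ],
)

```text
time_s: 13.25
tool_pos: [0.5649, 0.165, 0.19]
tool_rot: [180.0, -0.0, 1.8]
force: [-0.1, 0.3, -0.9]
grip_width: 0.0003
```

Request:
apply_moves(
  targets=[
    [[0,0,0],[0,0,0]],
    [[0,0,0],[0,0,0]],
    [[0,0,0],[0,0,0]],
    [[0,0,0],[0,0,0]],
  ],
)

```text
time_s: 13.65
tool_pos: [0.5642, 0.1647, 0.187]
tool_rot: [180.0, 0.1, 1.8]
force: [0.3, -0.0, -0.0]
grip_width: 0.0006
```

```bash
python3 - <<'E'
from h import *
from cell import env
o=env.get_obs();print(o["time_s"],o["tool_pos"],o["force"])
s=env.read_camera("side");c=env.read_camera("scene")
a=cv2.resize(s["image"][140:220,230:350,::-1],(600,400),interpolation=cv2.INTER_CUBIC)
b=cv2.resize(c["image"][150:300,250:500,::-1],(333,200))
cv2.imwrite("pics/s4.png",np.vstack([a,np.hstack([b,np.zeros((200,267,3),np.uint8)])]))
E
```

```text
13.65 [0.5641699  0.16469772 0.18695157] [ 0.26441601 -0.04847437 -0.04131003]
```

View pics/s4.png

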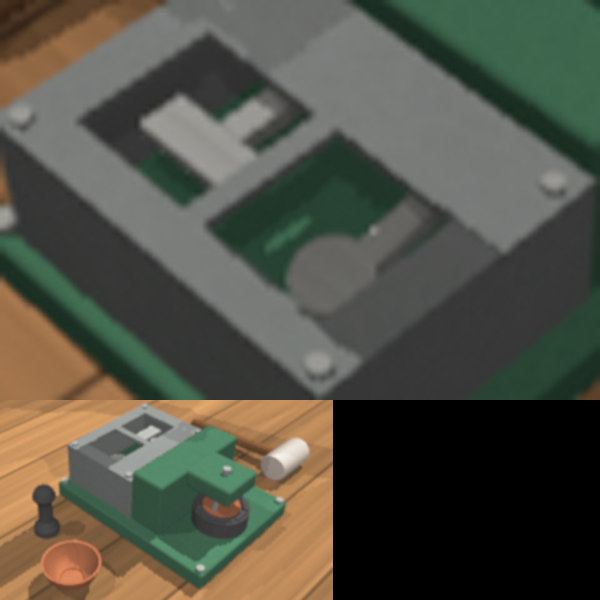

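```bash
python3 -c "
from cell import env
print(env.sign_off())"
```

```text
the job is handed in; nothing more can be done
None
```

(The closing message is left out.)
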